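Clear the jig and hold a bracket against its sprung bar

ROBOT

A 6-joint arm with a two-finger parallel gripper is mounted at the origin on a cart in front of the work surface, level with it; the furniture and walls round the work are solid. World frame = base frame: x ahead of the robot, y to its left, z up, the work surface at z = 0. Lengths are in m, angles in rad, forces in N, time in s.
With the tool pointing down it reaches from about 0.35 to 0.975 m from the base axis. Payload 4.9 kg.
Tool frame: the origin (TCP) lies on the centre line of the jaws, within the pads' length; the fingertips stand manip.tip_reach ahead of it and the grasp point (between the pads) is the TCP (manip.tip_reach is the distance from the TCP to the fingertips, in m); z points along the fingers, y is the line along which they close (so a half turn about z gives the same grasp; the last joint's range is limited). The gripper opens to 85 mm and grips with 20 to 120 N. Pads are 22 mm wide; open, the fingers measure 114 mm over their backs; the gripper's body (76 mm by 85 mm) begins 54 mm behind the grasp point. The pads swing forward as they close: fully open they stand 13 mm farther back than shut.
Start: joints at [-1.384, 0.053, 1.613, -0, 1.476, -0.119], TCP at [0.188, -0.596, 0.25] pointing down, gripper open.
Joint ranges: [-3.01, 3.01], [-1.01, 2.22], [0.06, 2.58], [-1.02, 4.17], [0.09, 2.62], [-3.14, 3.14]. Speed limits (rad/s): [2.57, 2.57, 3.14, 3.14, 3.14, 3.14].

INTERFACE

Orientations are given as a unit quaternion [w, x, y, z].
In Python, from plant import manip gives the robot as it stands. The module is installed in compiled form; this text tells all that it offers.
- The arm moves only by the tool move_arm, never from a script. Its argument "rows" is a list of rows, each a list of 7 numbers: the shift along the tool's x, y, z in cm, then the turn, a rotation vector about the tool's x, y, z in degrees, then the opening, from -1 (shut) to 1 (fully open). In form: [[tx, ty, tz, ax, ay, az, jaw], ...]. A call has 1 to 20 rows; each row shifts and turns the commanded pose from where the row before left it, along the tool's axes as they then stand; what a row does not reach is not made up. A row lasts 1/12 s, in which the tool goes at most 41.7 mm and 7.16 degrees, less where a joint would pass 70% of its speed; a pose out of reach is approached as far as the arm can. A call is refused whole if a number of a shift passes 4.17 or a number of a turn 7.16, either way. A call with a gripper value outside its range is refused whole. The fingers move at their own pace and stop on an object; the grip force is fixed at half the most. Time passes only in rows, so rows that do not move let the fingers close. It gives the time, the measured TCP pose, the force, the opening and the grip force at its end, in the units of the state.
- manip.state(): the state, without advancing time (a new reading comes with each control period).
- manip.grab_frame(name): name is "scene" or "side" or "wrist"; returns a dict with "img" (420x560x3 uint8, blue, green, red), "mtx" (3x3 intrinsics, pixels), "R" (3x3) and "t" (3): a world point X has camera coordinates R X + t. Camera axes: x right, y down, z forward; pixel columns grow to the right and rows downward; lengths in m; the calibration is good to about 2 mm. A picture is of the moment at which its call begins. There is no depth.
- manip.job_done(): hands the job in; it is judged then, once.
The state is a dict: "time": time; "joint_pos": joint angles; "joint_vel": joint speeds; "joint_efforts": joint torques, N m; "tool_pos": TCP position; "tool_rot": TCP orientation; "contact_force": force on the tool from outside, world axes, zero at the start; "ft_torque": the same for the moment, N m; "gripper_width": opening from 0.0 (shut) to 1.0 (fully open); "grasp_force": force on a finger pad.
Only numpy, scipy, OpenCV 4.12 (cv2) and the standard library are available. Lean on these libraries where they do the work, as an engineer would, in place of code of your own. Each camera call takes 0.05 s, during which the arm holds its last target. There are 200 camera calls.

TASK

Using the scraper, not the gripper itself, sweep the three plastic offcuts off the jig's bed into the catch tray at its end, then stand the scraper back on the bench away from the jig. Then set the foot bracket flat on the bed at the middle of the sprung bar and push its long edge squarely against the bar with a steady 8 N or so (not under 5 or over 11), which takes the bar about half way in, never bottoming it. Finish while still holding the bracket pressed like that, so that a colleague can screw it down, and leave the other things on the bench alone.

Things in the scene. Friction and masses are not known exactly. Their poses are not given: they have to be found in the camera images.
- jig: Fixed jig. Origin on the bench under the middle of the lane; x points from the front to the bar, y along the bar. Flat dark steel bed, top z = 40 mm, y = -90 to +100 mm. Lane x = -55 to +55 mm between a front lip (8 mm above the bed, x = -61 to -55) and the bar; open at both y ends; beyond the -y edge lies the tray. Back plate x = 87 to 97 mm, top z = 75 mm
- tray (a point): Middle of the floor of the grey catch tray fixed to the jig's -y end (floor 3 mm above the bench). Axes as the jig's. Inside it spans jig x = -58 to +58 mm, y = -167 to -90 mm (up to the bed's edge); rim z = 36 mm, 4 mm under the bed's top
- scale (a point): Top of the white scale block at the bar's +y end (34 x 8 mm, jig x = 53 to 87, y = 92 to 100, top z = 66 mm), midway between its two black lines; they mark where the bar's front edge stands at 6 and 14 mm of travel
- bar: The sprung steel bar of the jig; origin on the bed, at the middle of the lower edge of its front face; axes as the jig's
- bar_travel (a joint): Travel in m of the sprung steel bar on the jig: 0 = fully out (its front face at jig x = +55 mm), 0.020 = bottomed; moves along jig +x when pushed. Spring 800 N per m without preload, so 5 to 11 N is 0.006 to 0.014 and 8 N is 0.010. Bar 170 mm long (y = -85 to +85), 12 mm thick, from z = 41 to 67 mm
- bracket: Loose aluminium foot bracket, about 180 g: plate 64 (x) x 90 (y) x 8 mm with an upright rib along y in its middle, 10 mm thick in x, 70 mm long, top 51 mm above the underside. Origin: centre of the underside, z up. Front and back are alike (either 90 mm edge may go to the bar). Grip the rib across its thickness
- scraper: Loose hand scraper, about 160 g, standing on the bench: black rubber foot 94 (x) x 34 (y) x 24 mm, above it a wooden grip block 80 (x) x 26 (y) mm up to 64 mm. Origin: centre of the underside. Grip the block across y; sweep along its y with the broad rubber face
- offcut_0: Loose white plastic offcut (L-shaped), 18 x 16 x 16 mm, lying on the jig's bed in front of the bar. Origin: centre of the underside
- offcut_1: Loose white plastic offcut (T-shaped), 18 x 16 x 17 mm, lying on the jig's bed in front of the bar. Origin: centre of the underside
- offcut_2: Loose white plastic offcut (plain block), 18 x 16 x 15 mm, lying on the jig's bed in front of the bar. Origin: centre of the underside
- driver: Bystander, leave alone: red-handled screwdriver, 165 mm
- tape: Bystander, leave alone: roll of tape, 68 mm across, 19 mm high
- vial_a: Bystander, leave alone: small vial, 22 x 51 mm, left
- vial_b: Bystander, leave alone: small vial, 22 x 51 mm, right
- clock: Bystander, leave alone: bench timer, 64 x 64 x 18 mm
- pen: Bystander, leave alone: marker pen, 140 mm
Not all that is in view belongs to the job. What is shaped like the bracket but pink is not meant.

How it is judged:
On the way, in this order (a step that is already met when the one before it is completed fails the run):
1. all three offcuts lie in the catch tray (y of offcut_0 in the frame of jig between -0.17 and -0.088 m and x of offcut_0 in the frame of jig between -0.062 and 0.062 m and height (world z) of each of offcut_0, offcut_1, offcut_2 below 0.034 m and y of offcut_1 in the frame of jig between -0.17 and -0.088 m and x of offcut_1 in the frame of jig between -0.062 and 0.062 m and y of offcut_2 in the frame of jig between -0.17 and -0.088 m and x of offcut_2 in the frame of jig between -0.062 and 0.062 m), for 0.2 s.
2. the scraper stands on the bench, let go, off the jig (height (world z) of scraper below 0.02 m and angle between scraper's own z axis and vertical below 0.2 rad and horizontal distance between scraper and jig above 0.12 m and contact force between the fingers and scraper below 0.1 N and contact force between scraper and jig below 0.1 N), for 0.2 s.
3. the bracket is held against the bar with 5 to 11 N for a second (contact force between bracket and bar between 5 and 11 N and value of joint bar_travel between 0.005 and 0.015 m and z of bracket in the frame of jig between 0.036 and 0.043 m and y of bracket in the frame of jig between -0.02 and 0.02 m and angle between the x axis of bracket and the x axis of jig, either way round below 0.06 rad and angle between bracket's own z axis and vertical below 0.06 rad), for 1 s.
At the end, for the whole second after the job is handed in: Bracket flat on the bed (within 4 mm), within 20 mm of the bar's middle, square within 0.06 rad, held still in the fingers, pressing the bar with 5 to 11 N; offcuts in the tray; scraper upright on the bench, released, clear of the jig (origins over 120 mm apart) (all of step 1 and all of step 3 and height (world z) of scraper below 0.02 m and angle between scraper's own z axis and vertical below 0.2 rad and horizontal distance between scraper and jig above 0.12 m and contact force between the arm and scraper below 0.1 N and contact force between scraper and jig below 0.1 N and contact force between the fingers and bracket above 2 N and linear speed of bracket below 0.01 m/s); the arm keeps its last pose, push and grip.
It fails at once if the bar was pushed to its back stop (value of joint bar_travel above 0.0185 m).
It fails at once if an offcut was pushed with the gripper instead of the scraper (contact force between any of the fingers, the arm and offcut_0 above 1 N or contact force between any of the fingers, the arm and offcut_1 above 1 N or contact force between any of the fingers, the arm and offcut_2 above 1 N).
It fails at once if a bystander was moved (distance of any of driver, tape, vial_a, vial_b, clock, pen from where it was at the start of the episode above 0.03 m).
It also fails if it takes over 72 s, if anything falls off the work surface, if the arm or the gripper's body presses on something with over 40 N, if the wrist force passes 120 N, or if a joint passes its speed limit or range.

## Working session

There is one attempt and no reset: what is moved stays moved. The work goes in short steps, Python scripts to look and compute and a tool call to move; the robot and the scene stay as the last step left them, time stands still between calls to the robot, and variables do not carry over. Pictures are saved under pics/ and viewed, at most 13 in all, crops included, and the job is handed in when it is done.

Besides the shell and the picture viewer there is one more tool, called after "Emit:" in YAML: its name, and indented under it one key for each argument. move_arm: Moves the arm, as the interface text tells. Its arguments: {"type":"object","properties":{"rows":{"type":"array","items":{"type":"array","items":{"type":"number"}}}},"required":["rows"]}

```bash
mkdir -p pics; python3 - <<'E'
from plant import manip
import cv2,pickle
print(manip.state(), manip.tip_reach)
d={}
for n in("scene","side","wrist"):
    f=manip.grab_frame(n); d[n]=f; cv2.imwrite(f"pics/{n}0.png",f["img"]); print(n,f["mtx"].tolist(),f["R"].tolist(),f["t"].tolist())
pickle.dump(d,open("f0.pkl","wb"))
cv2.imwrite("pics/scene0b.png",cv2.resize(d["scene"]["img"],(800,600),interpolation=cv2.INTER_CUBIC))
cv2.imwrite("pics/side0b.png",cv2.resize(d["side"]["img"],(800,600),interpolation=cv2.INTER_CUBIC))
E
```

```text
{'time': 0.0, 'joint_pos': array([-1.38401509e+00,  5.33594564e-02,  1.61430907e+00, -3.42641791e-05,
        1.47598223e+00, -1.18992597e-01]), 'joint_vel': array([-0.00071119,  0.00101875, -0.00096881,  0.00050574, -0.00062617,
        0.00053371]), 'joint_efforts': array([ 1.40516637e-03, -3.93681800e+01, -3.70174098e+01, -1.09809398e-04,
        7.11614237e-03,  8.04695020e-06]), 'tool_pos': array([ 0.18803103, -0.59542935,  0.24905236]), 'tool_rot': array([-1.02788574e-03,  9.88334769e-01,  1.52293547e-01, -5.19161004e-05]), 'contact_force': array([ 0.11181683,  0.58535621, -0.00395109]), 'ft_torque': array([0.01238142, 0.03163671, 0.00233268]), 'grasp_force': 0.0, 'gripper_width': 0.9991752156502454} 0.019
scene [[389.4255417131071, 0.0, 272.66651389765246], [0.0, 389.4255417131071, 210.59579972700078], [0.0, 0.0, 1.0]] [[-0.6246011420967488, -0.7808624071760405, 0.01128336610576483], [-0.5561996749818158, 0.4346614228702909, -0.708315868111464], [0.5481927898482063, -0.4486907047483977, -0.7058054382270135]] [0.28730745978966366, 0.4128181436290232, 0.9645510717881028]
side [[536.1987227030812, 0.0, 277.41853019092014], [0.0, 536.1987227030812, 209.49143404648754], [0.0, 0.0, 1.0]] [[0.9953001523897784, -0.09551063700011866, 0.01597888834416886], [-0.030730610676122615, -0.46799674522602164, -0.8831957178481576], [0.09183265334485563, 0.8785537915675293, -0.46873233204245884]] [-0.5705396861372882, 0.038063906774607234, 1.7397053477980602]
wrist [[299.5484909906543, 0.0, 278.3242234710881], [0.0, 299.5484909906543, 208.04870974820454], [0.0, 0.0, 1.0]] [[0.30124184265059384, -0.9535429420315996, -0.003034787998912808], [-0.9024250625537943, -0.28611797376642806, 0.3221265458830988], [-0.3080298016609063, -0.09429932549873929, -0.9466917547434474]] [-0.6223718619667407, -0.042659777515974544, 0.3817824297923797]
```

View pics/scene0b.png

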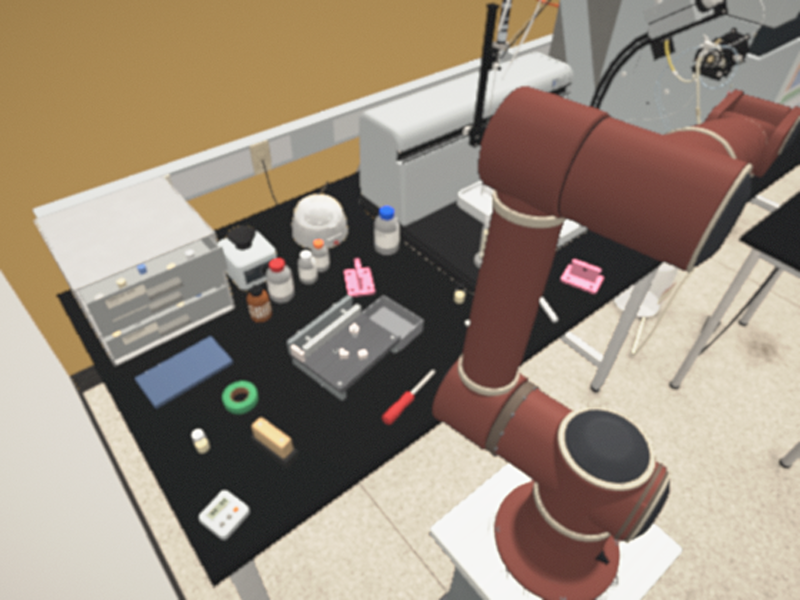

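View pics/side0b.png

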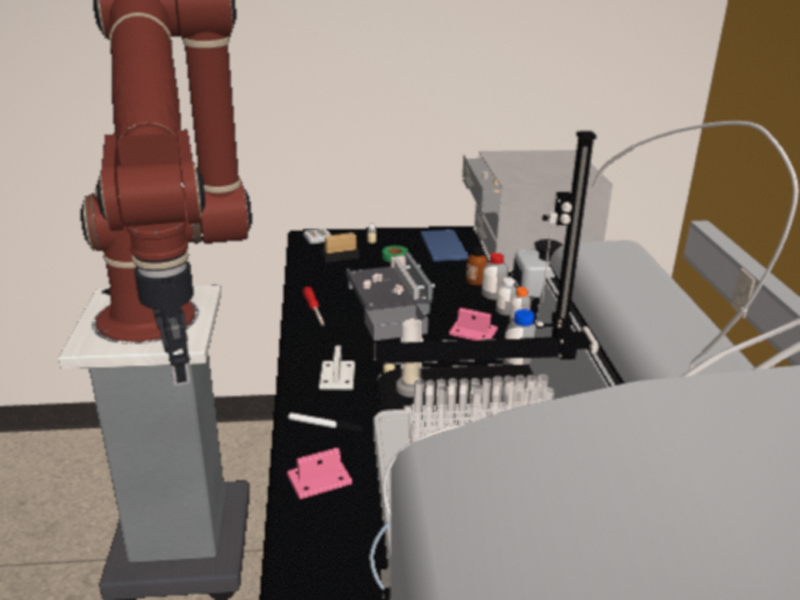

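The scene picture shows the jig at (355,345), the scraper at (272,437), and the offcuts at (344,353), (362,353) and (353,328). In the side picture the aluminium bracket stands at (338,372), beyond the driver. I'll enlarge both.

```bash
python3 - <<'E'
import cv2,pickle
d=pickle.load(open("f0.pkl","rb"))
a=d["scene"]["img"][203:328,160:310]; cv2.imwrite("pics/sc1.png",cv2.resize(a,None,fx=4.8,fy=4.8,interpolation=cv2.INTER_CUBIC))
a=d["side"]["img"][155:280,190:320]; cv2.imwrite("pics/sd1.png",cv2.resize(a,None,fx=4.8,fy=4.8,interpolation=cv2.INTER_CUBIC))
E
```

```text
(no output)
```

View pics/sc1.png

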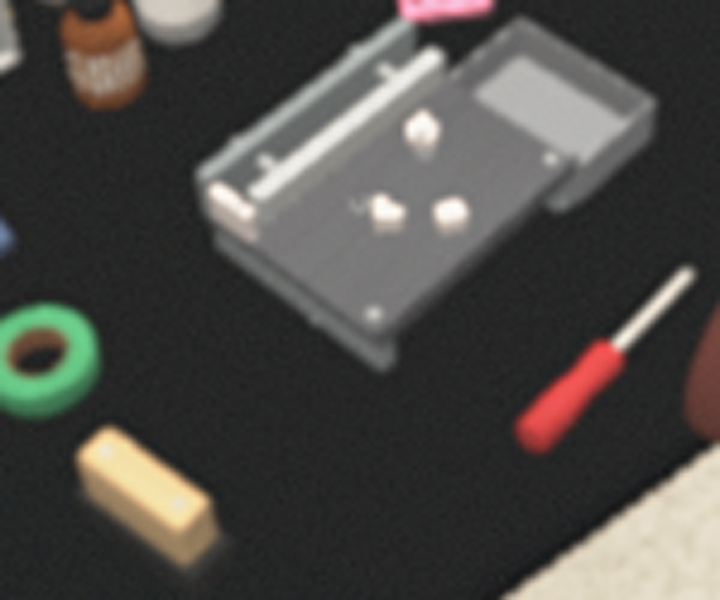

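View pics/sd1.png

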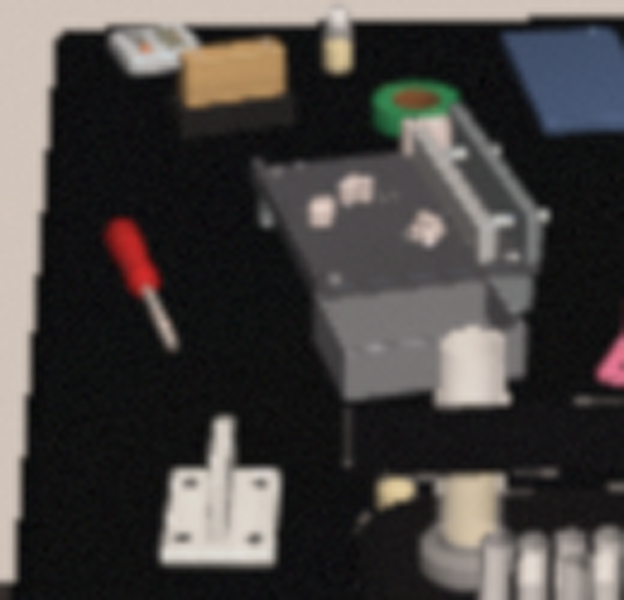

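```bash
cat > h.py <<'E'
import numpy as np,cv2,pickle
from scipy.optimize import least_squares
def proj(f,X):
    p=(f["R"]@np.asarray(X,float).T).T+f["t"]; p=p@f["mtx"].T; return p[:,:2]/p[:,2:]
def fit(obs,x0):
    """obs: list of (frame, [(local xyz),(px)]) -> x,y,yaw"""
    def r(q):
        c,s=np.cos(q[2]),np.sin(q[2]); o=[]
        for f,L,P in obs:
            L=np.array(L,float); W=np.c_[q[0]+c*L[:,0]-s*L[:,1],q[1]+s*L[:,0]+c*L[:,1],L[:,2]]
            o.append((proj(f,W)-np.array(P)).ravel())
        return np.concatenate(o)
    s=least_squares(r,x0,loss="soft_l1"); return s.x,np.round(r(s.x).reshape(-1,2),1)
def ray(f,uv,z):
    d=f["R"].T@np.linalg.solve(f["mtx"],[*uv,1]); c=-f["R"].T@f["t"]; return (c+d*(z-c[2])/d[2])[:2]
E
python3 - <<'E'
from h import *
d=pickle.load(open("f0.pkl","rb")); S,D=d["scene"],d["side"]
cs=lambda P:[(x/4.8+159.6,y/4.8+202.6) for x,y in P]
cd=lambda P:[(x/4.8+189.6,y/4.8+154.6) for x,y in P]
L=[(.055,.085,.067),(.055,-.085,.067),(-.061,.1,.048),(.053,.1,.066),(.087,.1,.066),(-.058,.100,.0),(-.061,-.09,.048)]
P=cs([(258,197),(445,62),(372,325),(252,230),(207,190),(385,368),(572,160)])
L2=[(.055,-.085,.067),(-.061,.1,.048),(-.061,-.09,.048)]
P2=cd([(483,222),(253,163),(318,293)])
j,r=fit([(S,L,P),(D,L2,P2)],[.6,.05,0]); print("jig",j,r.tolist())
j1,r=fit([(S,L,P)],[.6,.05,0]); print("jig scene",j1)
b=.032;L=[(-b,.045,.008),(b,.045,.008),(b,-.045,.008),(-b,-.045,.008)]
print("bracket",*fit([(D,L,cd([(172,467),(283,470),(276,553),(162,553)]))],[.5,-.3,0]))
L=[(.04,.013,.064),(.04,-.013,.064),(-.04,-.013,.064),(-.04,.013,.064)]
s,r=fit([(S,L,cs([(77,457),(108,427),(215,497),(182,530)]))],[.5,.3,0]);print("scraper",s,r.tolist())
Ls=[(-.047,-.017,0),(.047,-.017,0),(.04,-.013,.064),(-.04,-.013,.064)]
s2,r=fit([(S,L,cs([(77,457),(108,427),(215,497),(182,530)])),(D,Ls,cd([(181,136),(295,124),(286,78),(182,82)]))],s);print("scraper2",s2,r.tolist())
c,sn=np.cos(j[2]),np.sin(j[2])
R=np.array([[c,sn],[-sn,c]])
for n,f,P in(("S",S,cs([(387,212),(452,212),(423,132)])),("D",D,cd([(357,190),(321,211),(425,230)]))):
    for p in P: w=ray(f,p,.05); print(n,"offcut",w,"jig",R@(w-j[:2]))
for n,f,p,z in(("driver",S,cs([(535,440)]),.015),("drivertip",S,cs([(688,270)]),.01),("tape",S,cs([(40,355)]),.01),("vialD",D,cd([(338,50)]),.03),("clockD",D,cd([(152,50)]),.01),("jug",D,cd([(470,430)]),.05)): print(n,ray(f,p[0],z))
E
```

```text
jig [0.54058014 0.03949266 0.19210953] [[0.5, 0.7], [-0.3, -1.5], [1.4, 1.4], [-1.4, -2.7], [0.2, -0.1], [-1.2, 1.5], [1.5, -1.4], [0.1, 1.2], [0.0, -1.3], [0.1, -3.4]]
jig scene [0.54029413 0.04016493 0.18427929]
bracket [ 0.42807648 -0.27540293 -0.08448782] [[ 0.7  0.3]
 [-0.6 -0.1]
 [-0.4  0. ]
 [ 0.4 -0.1]]
scraper [0.45079142 0.29072821 0.29093131] [[-0.2, 0.2], [0.1, -0.4], [-0.0, -0.1], [0.1, 0.2]]
scraper2 [0.45048331 0.29042204 0.27999095] [[-0.0, 0.0], [0.4, -0.4], [0.1, 0.1], [0.1, 0.4], [0.0, 0.7], [0.1, -0.3], [-0.3, -6.4], [0.9, -4.4]]
S offcut [0.53354243 0.06892736] jig [-0.00128827  0.03023692]
S offcut [0.50799722 0.03636861] jig [-0.03257999  0.00315448]
S offcut [0.57502073 0.01039817] jig [ 0.028252 -0.035135]
D offcut [0.53262153 0.06306186] jig [-0.00331213  0.02465515]
D offcut [0.50521372 0.03181488] jig [-0.03618172 -0.00078402]
D offcut [ 0.57466972 -0.00163059] jig [ 0.0256108  -0.04687546]
driver [0.36027989 0.08585574]
drivertip [ 0.40191039 -0.07393588]
tape [0.60066943 0.28652312]
vialD [0.53910146 0.3599874 ]
clockD [0.38823313 0.41548521]
jug [ 0.57624628 -0.26345256]
```

The crops show the bracket plate corners at (172,467) to (276,553) and the scraper top corners at (77,457) to (182,530). The jig lane and three offcuts are clear. The jig is at about (0.54, 0.04) with yaw 0.19.

Emit:
move_arm:
  rows:
    - [2.68, -2.61, 0, 0, 0, 0, 1]
    - [2.68, -2.61, 0, 0, 0, 0, 1]
    - [2.68, -2.61, 0, 0, 0, 0, 1]
    - [2.68, -2.61, 0, 0, 0, 0, 1]
    - [2.68, -2.61, 0, 0, 0, 0, 1]
    - [2.68, -2.61, 0, 0, 0, 0, 1]
    - [2.68, -2.61, 0, 0, 0, 0, 1]
    - [2.68, -2.61, 0, 0, 0, 0, 1]
    - [2.68, -2.61, 0, 0, 0, 0, 1]
    - [2.68, -2.61, 0, 0, 0, 0, 1]
    - [2.68, -2.61, 0, 0, 0, 0, 1]
    - [2.68, -2.61, 0, 0, 0, 0, 1]

```text
time: 1.15
tool_pos: [0.4009, -0.1987, 0.2502]
tool_rot: [0.0, 0.988, 0.152, 0.0]
contact_force: [0.4, -0.4, 0.7]
gripper_width: 1.0
grasp_force: 0.0
```

Emit:
move_arm:
  rows:
    - [1.51, -3.48, 0, 0, 0, 0, 1]
    - [1.51, -3.48, 0, 0, 0, 0, 1]
    - [1.51, -3.48, 0, 0, 0, 0, 1]
    - [1.51, -3.48, 0, 0, 0, 0, 1]
    - [1.51, -3.48, 0, 0, 0, 0, 1]
    - [1.51, -3.48, 0, 0, 0, 0, 1]
    - [1.51, -3.48, 0, 0, 0, 0, 1]
    - [1.51, -3.48, 0, 0, 0, 0, 1]
    - [1.51, -3.48, 0, 0, 0, 0, 1]
    - [1.51, -3.48, 0, 0, 0, 0, 1]
    - [0, 0, 0, 0, 0, 0, 1]
    - [0, 0, 0, 0, 0, 0, 1]

```text
time: 2.15
tool_pos: [0.4393, 0.1783, 0.2498]
tool_rot: [0.0, 0.988, 0.154, -0.001]
contact_force: [1.0, -0.7, -0.3]
gripper_width: 1.005
grasp_force: 0.0
```

```bash
python3 - <<'E'
from plant import manip
import cv2,pickle
f=manip.grab_frame("wrist"); g=manip.grab_frame("scene"); pickle.dump((f,g),open("f1.pkl","wb"))
cv2.imwrite("pics/w1.png",cv2.resize(f["img"],(800,600),interpolation=cv2.INTER_CUBIC))
print(manip.state())
E
```

```text
{'time': 2.25, 'joint_pos': array([ 2.24596191e-01, -3.22337406e-01,  1.95293520e+00, -4.84642124e-04,
        1.51176783e+00,  1.48959894e+00]), 'joint_vel': array([-0.02538392, -0.01111303,  0.00354291,  0.00201043, -0.00121925,
        0.00044698]), 'joint_efforts': array([ 8.95547289e-01, -2.31844032e+01, -3.74973965e+01,  3.91645508e-02,
       -4.15292132e-03,  4.66157308e-04]), 'tool_pos': array([0.4395652 , 0.1764012 , 0.24995936]), 'tool_rot': array([ 2.68958736e-04,  9.88331745e-01,  1.52315970e-01, -3.68159837e-04]), 'contact_force': array([-0.48828435, -0.01756366,  0.38172279]), 'ft_torque': array([-0.01463  , -0.0461975, -0.0150036]), 'grasp_force': 0.0, 'gripper_width': 0.9981841911807492}
```

View pics/w1.png

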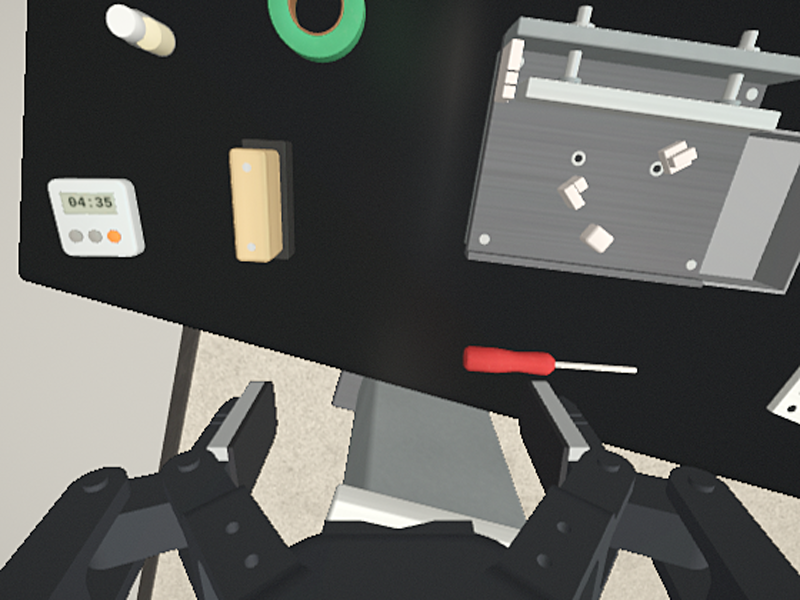

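The wrist view shows the scraper foot's right edge at (292,142) to (294,258). The bar's lower edge runs (526,97) to (775,129), and the offcuts are at (572,192), (597,238) and (680,157).

```bash
python3 - <<'E'
from h import *
f,g=pickle.load(open("f1.pkl","rb")); k=lambda P:[((x+.5)*.7-.5,(y+.5)*.7-.5) for x,y in P]
s,r=fit([(f,[(.047,-.017,0),(-.047,-.017,0),(.04,.013,.064),(-.04,.013,.064)],k([(292,142),(294,258),(229,150),(236,261)]))],[.45,.29,.28]);print("scraper",s,r.tolist())
j,r=fit([(f,[(.055,.085,.041),(.055,-.085,.041),(-.061,.1,.048),(-.061,-.09,.048)],k([(526,97),(775,129),(467,249),(702,277)]))],[.54,.04,.19]);print("jig",j,r.tolist())
c,sn=np.cos(j[2]),np.sin(j[2]);R=np.array([[c,sn],[-sn,c]])
for p in k([(572,193),(597,238),(680,157)]): w=ray(f,p,.048); print(R@(w-j[:2]))
E
```

```text
scraper [0.4477463  0.29370084 0.24701314] [[1.0, 0.7], [0.8, -2.3], [-0.7, -0.5], [-0.7, 1.2]]
jig [0.54275307 0.03983389 0.15763468] [[-1.0, -4.9], [-15.2, 0.2], [3.0, -0.1], [2.3, 5.3]]
[-0.00827854  0.03485029]
[-0.03800348  0.00638264]
[ 0.02816623 -0.03514431]
```

```bash
python3 - <<'E'
from h import *
f,g=pickle.load(open("f1.pkl","rb")); k=lambda P:[((x+.5)*.7-.5,(y+.5)*.7-.5) for x,y in P]
print("cam",-f["R"].T@f["t"])
j,r=fit([(f,[(.055,.085,.067),(.055,-.085,.067),(.067,.085,.067),(.067,-.085,.067),(-.061,.1,.048),(-.061,-.09,.048),(.053,.1,.066)],k([(526,97),(776,129),(527,78),(781,112),(467,249),(702,277),(499,100)]))],[.54,.04,.19]);print("jig",j,r.tolist())
c,sn=np.cos(j[2]),np.sin(j[2]);R=np.array([[c,sn],[-sn,c]])
for p in k([(572,193),(597,238),(680,157)]): w=ray(f,p,.048); print(R@(w-j[:2]))
s=[.4485,.2925,.265]
c,n=np.cos(s[2]),np.sin(s[2])
for L,z in(([(.047,.017),(-.047,.017),(-.047,-.017),(.047,-.017)],0),([(.04,.013),(-.04,.013),(-.04,-.013),(.04,-.013)],.064)):
    print(np.round((proj(f,[(s[0]+c*a-n*b,s[1]+n*a+c*b,z) for a,b in L])+.5)/.7-.5))
E
python3 - <<'E'
import pickle,cv2
f,g=pickle.load(open("f1.pkl","rb"))
import numpy as np
a=cv2.resize(f["img"][85:195,150:215],None,fx=5,fy=5,interpolation=cv2.INTER_CUBIC)
b=cv2.resize(f["img"][0:210,320:560],None,fx=1.9,fy=1.9*550/399,interpolation=cv2.INTER_CUBIC)
b=cv2.resize(b,(470,550)); cv2.imwrite("pics/c2.png",np.hstack([a,b])); print(a.shape)
E
```

```text
cam [0.51777823 0.20477969 0.37381082]
jig [0.53690135 0.04275923 0.19556174] [[-1.6, 0.4], [-1.4, 0.3], [0.5, -0.6], [0.2, -1.4], [0.1, 7.6], [0.4, 6.6], [0.9, -1.3]]
[-0.0017794   0.03113246]
[-0.03256241  0.00381239]
[ 0.0319851  -0.04019372]
[[253. 140.]
 [259. 252.]
 [298. 254.]
 [294. 142.]]
[[229. 149.]
 [238. 263.]
 [273. 264.]
 [267. 151.]]
(550, 325, 3)
```

View pics/c2.png

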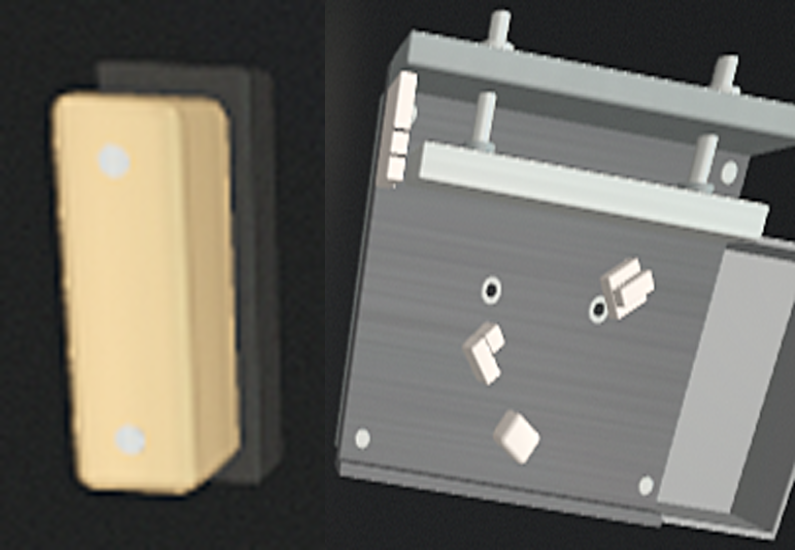

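```bash
python3 - <<'E'
from h import *
f,g=pickle.load(open("f1.pkl","rb"))
kb=lambda P:[((x-325)*240/470+320-.5,y*210/550-.5) for x,y in P]
ks=lambda P:[(x/5+149.6,y/5+84.6) for x,y in P]
j,r=fit([(f,[(.055,.085,.067),(.055,-.085,.067),(.067,.085,.067),(.067,-.085,.067),(-.061,.1,.048),(-.061,-.09,.048)],kb([(420,179),(763,236),(425,142),(769,205),(337,475),(660,526)]))],[.54,.04,.19]);print("jig",j,r.tolist())
s,r=fit([(f,[(.047,-.017,0),(-.047,-.017,0),(.04,.013,.064),(-.04,.013,.064),(.04,-.013,.064),(-.04,-.013,.064)],ks([(273,72),(280,478),(52,95),(79,491),(178,97),(192,492)]))],[.45,.29,.28]);print("scraper",s,r.tolist())
E
```

```text
jig [0.53702593 0.04259624 0.18849236] [[-0.8, -0.5], [-1.1, 1.5], [-0.5, -0.6], [1.0, -0.3], [1.1, 0.2], [0.7, 0.5]]
scraper [0.44872092 0.29441942 0.25140086] [[0.5, -0.1], [0.6, -3.0], [-1.3, -0.4], [-1.4, -0.0], [0.3, 0.8], [0.6, 1.2]]
```

Emit:
move_arm:
  rows:
    - [1.1, -2.7, 0, 0, 0, 0, 1]
    - [1.1, -2.7, 0, 0, 0, 0, 1]
    - [1.1, -2.7, 0, 0, 0, 0, 1]
    - [1.1, -2.7, 0, 0, 0, 0, 1]
    - [0, 0, 0, 0, 0, 2.5, 1]
    - [0, 0, 3.5, 0, 0, 0, 1]
    - [0, 0, 3.5, 0, 0, 0, 1]
    - [0, 0, 3.5, 0, 0, 0, 1]
    - [0, 0, 3.5, 0, 0, 0, 1]
    - [0, 0, 3, 0, 0, 0, 1]
    - [0, 0, 2, 0, 0, 0, 1]
    - [0, 0, 1, 0, 0, 0, 1]
    - [0, 0, 0, 0, 0, 0, 1]
    - [0, 0, 0, 0, 0, 0, -1]
    - [0, 0, 0, 0, 0, 0, -1]
    - [0, 0, 0, 0, 0, 0, -1]
    - [0, 0, 0, 0, 0, 0, -1]
    - [0, 0, 0, 0, 0, 0, -1]
    - [0, 0, 0, 0, 0, 0, -1]
    - [0, 0, 0, 0, 0, 0, -1]

```text
time: 3.92
tool_pos: [0.4503, 0.2936, 0.0518]
tool_rot: [-0.0, 0.991, 0.131, 0.001]
contact_force: [-0.3, -0.6, 6.3]
gripper_width: 0.295
grasp_force: 60.6
```

Emit:
move_arm:
  rows:
    - [0, 0, 0, 0, 0, 0, -1]
    - [0, 0, 0, 0, 0, 0, -1]
    - [0, 0, 0, 0, 0, 0, -1]
    - [0, 0, 0, 0, 0, 0, -1]

```text
time: 4.25
tool_pos: [0.4503, 0.2936, 0.0518]
tool_rot: [-0.0, 0.991, 0.131, 0.001]
contact_force: [0.3, -1.1, 5.9]
gripper_width: 0.29
grasp_force: 60.6
```

Emit:
move_arm:
  rows:
    - [0, 0, -2, 0, 0, 0, -1]
    - [0, 0, -2.7, 0, 0, 0, -1]
    - [0, 0, -2.7, 0, 0, 0, -1]
    - [0, 0, -2.6, 0, 0, 0, -1]
    - [0, 0, 0, 0, 0, 4.3, -1]
    - [0.78, 3.57, 0, 0, 0, 0, -1]
    - [0.78, 3.57, 0, 0, 0, 0, -1]
    - [0.78, 3.57, 0, 0, 0, 0, -1]
    - [0.78, 3.57, 0, 0, 0, 0, -1]
    - [0.78, 3.57, 0, 0, 0, 0, -1]
    - [0, 0, 0, 0, 0, 0, -1]
    - [0, 0, 0, 0, 0, 0, -1]
    - [0, 0, 0, 0, 0, 0, -1]

```text
time: 5.33
tool_pos: [0.5201, 0.1251, 0.1495]
tool_rot: [-0.0, 0.996, 0.093, -0.001]
contact_force: [0.4, -0.1, -2.0]
gripper_width: 0.297
grasp_force: 59.9
```

```bash
python3 - <<'E'
from plant import manip
import cv2,pickle
f=manip.grab_frame("wrist"); s=manip.state(); pickle.dump((f,s),open("f2.pkl","wb"))
cv2.imwrite("pics/w2.png",cv2.resize(f["img"],(800,600),interpolation=cv2.INTER_CUBIC))
print(s["tool_pos"],s["tool_rot"],s["gripper_width"],s["contact_force"])
E
```

```text
[0.51997589 0.12564689 0.14965715] [-2.14329036e-04  9.95590184e-01  9.38066086e-02 -6.78799005e-04] 0.29629679836556216 [-0.54403164  1.00139342 -1.69486234]
```

View pics/w2.png

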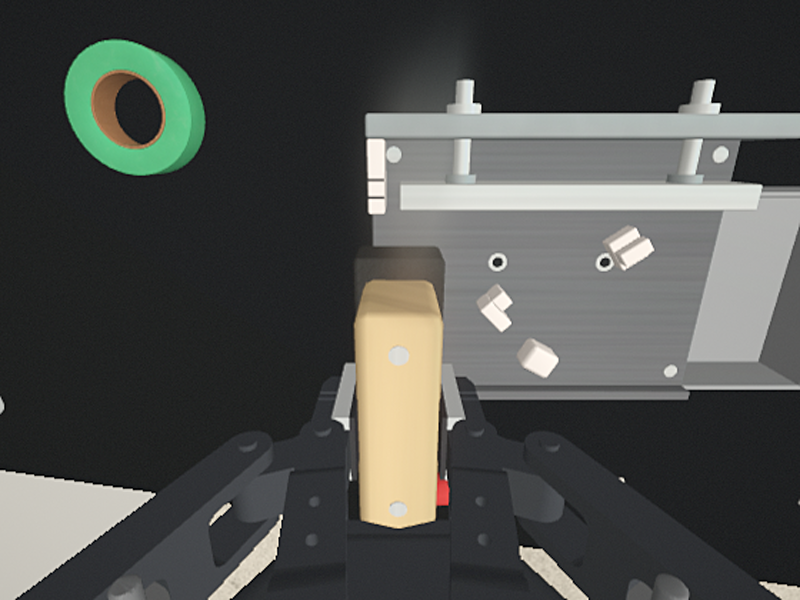

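The wrist view shows the scraper held square, with its screws at (399,356) and (398,509). The bar's front edge runs (401,210) to (757,209), and the offcuts lie ahead of the scraper.

```bash
python3 - <<'E'
from h import *
f,s=pickle.load(open("f2.pkl","rb")); k=lambda P:[((x+.5)*.7-.5,(y+.5)*.7-.5) for x,y in P]
j,r=fit([(f,[(.055,.085,.067),(.055,-.085,.067),(.067,.085,.067),(.067,-.085,.067),(-.061,-.09,.048)],k([(401,210),(757,209),(401,184),(761,186),(689,399)]))],[.54,.04,.19]);print("jig",j,r.tolist())
jj=np.array([.5375,.042,.188])
a,b=[ray(f,p,.1615) for p in k([(399,356),(398,509)])]
m=(a+b)/2;print("scraper mid",m,"yaw",np.arctan2(*(a-b)[::-1]), np.linalg.norm(a-b))
e=[ray(f,p,.1615) for p in k([(400,282)])][0];print("front end",e,np.linalg.norm(e-m))
e=ray(f,k([(400,247)])[0],.098);print("foot front",e)
for q in(j,jj):
    c,n=np.cos(q[2]),np.sin(q[2]);R=np.array([[c,n],[-n,c]])
    print([R@(v-q[:2]) for v in(m,e,s["tool_pos"][:2])],"tool yaw",2*np.arctan2(s["tool_rot"][2],s["tool_rot"][1]))
E
```

```text
jig [0.53687001 0.04205155 0.18709843] [[-0.6, 0.1], [0.2, 0.8], [-0.5, 0.1], [2.3, -1.3], [-0.2, 0.6]]
scraper mid [0.51808684 0.12578969] yaw 0.18184854964075264 0.056512676354090616
front end [0.56796254 0.13481734] 0.05068612592776703
foot front [0.5640802  0.13388641]
[array([-0.00287934,  0.08577058]), array([0.04381741, 0.08517083]), array([-0.00104982,  0.0852789 ])] tool yaw 0.18788951623258573
[array([-0.00341126,  0.08594152]), array([0.04328492, 0.08529967]), array([-0.00158219,  0.08544819])] tool yaw 0.18788951623258573
```

Emit:
move_arm:
  rows:
    - [0.3, 0, 1.5, 0, 0, 0, -1]
    - [0, 0, 1.5, 0, 0, 0, -1]
    - [0, 0, 1.5, 0, 0, 0, -1]
    - [0, 0, 1, 0, 0, 0, -1]
    - [0, 0, 0, 0, 0, 0, -1]
    - [0, 0, 0, 0, 0, 0, -1]

```text
time: 5.88
tool_pos: [0.5232, 0.1263, 0.095]
tool_rot: [-0.0, 0.996, 0.094, -0.001]
contact_force: [0.8, 0.2, -0.5]
gripper_width: 0.296
grasp_force: 60.1
```

Emit:
move_arm:
  rows:
    - [0, 0.5, 0, 0, 0, 0, -1]
    - [0, 1, 0, 0, 0, 0, -1]
    - [0, 1, 0, 0, 0, 0, -1]
    - [0, 1, 0, 0, 0, 0, -1]
    - [0, 1, 0, 0, 0, 0, -1]
    - [0, 1, 0, 0, 0, 0, -1]

```text
time: 6.38
tool_pos: [0.5343, 0.07, 0.0956]
tool_rot: [0.0, 0.996, 0.093, 0.0]
contact_force: [-1.1, -0.5, -1.4]
gripper_width: 0.298
grasp_force: 60.1
```

Emit:
move_arm:
  rows:
    - [0, 1, 0, 0, 0, 0, -1]
    - [0, 1, 0, 0, 0, 0, -1]
    - [0, 1, 0, 0, 0, 0, -1]
    - [0, 1, 0, 0, 0, 0, -1]
    - [0, 1, 0, 0, 0, 0, -1]
    - [0, 1, 0, 0, 0, 0, -1]
    - [0, 1, 0, 0, 0, 0, -1]
    - [0, 1, 0, 0, 0, 0, -1]
    - [0, 1, 0, 0, 0, 0, -1]
    - [0, 1, 0, 0, 0, 0, -1]
    - [0, 1, 0, 0, 0, 0, -1]
    - [0, 1, 0, 0, 0, 0, -1]
    - [0, 1, 0, 0, 0, 0, -1]
    - [0, 1, 0, 0, 0, 0, -1]
    - [0, 0.8, 0, 0, 0, 0, -1]
    - [0, 0, 0, 0, 0, 0, -1]
    - [0, 0, 0, 0, 0, 0, -1]
    - [0, 0, 0, 0, 0, 0, -1]

```text
time: 7.88
tool_pos: [0.5613, -0.0738, 0.0952]
tool_rot: [-0.0, 0.996, 0.093, -0.0]
contact_force: [0.2, -0.5, -1.5]
gripper_width: 0.296
grasp_force: 60.0
```

Emit:
move_arm:
  rows:
    - [0, -1, -2, 0, 0, 0, -1]
    - [0, -1, -3, 0, 0, 0, -1]
    - [0, -3, -3, 0, 0, 0, -1]
    - [0, -3, -1, 0, 0, 0, -1]
    - [0, 0, 0, 0, 0, 0, -1]
    - [0, 0, 0, 0, 0, 0, -1]

```text
time: 8.38
tool_pos: [0.5469, 0.0056, 0.1859]
tool_rot: [0.0, 0.995, 0.095, 0.001]
contact_force: [0.0, -0.5, -2.1]
gripper_width: 0.296
grasp_force: 60.3
```

```bash
python3 - <<'E'
from plant import manip
import cv2,pickle,numpy as np
f=manip.grab_frame("wrist"); g=manip.grab_frame("side"); s=manip.state(); pickle.dump((f,g,s),open("f3.pkl","wb"))
a=cv2.resize(f["img"],(480,360)); b=cv2.resize(g["img"][150:260,210:310],None,fx=3.2,fy=3.2,interpolation=cv2.INTER_CUBIC); b=cv2.copyMakeBorder(b,0,8,0,0,0)
cv2.imwrite("pics/w3.png",np.hstack([a,b]))
print(s["tool_pos"],s["tool_rot"],s["gripper_width"],s["contact_force"])
E
```

```text
[0.54610021 0.00421332 0.18383288] [ 3.15747061e-05  9.95591361e-01  9.37940554e-02 -7.18346742e-04] 0.2907749973396722 [-0.38548309  0.02253906 -2.25538931]
```

View pics/w3.png

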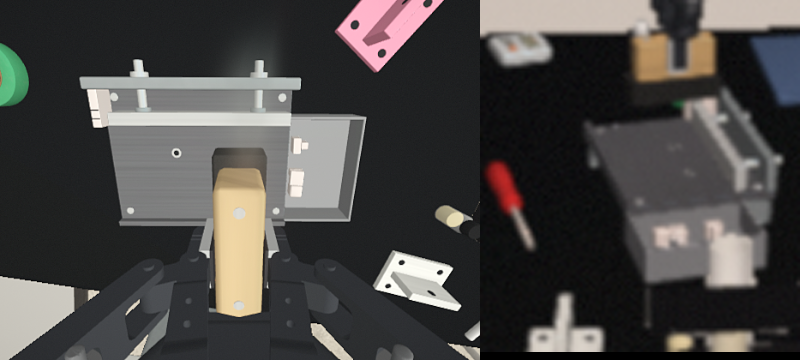

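The wrist crop shows a bare bed, with white pieces in the tray at (298,145) and (295,183). The side crop shows three pieces in the tray at (658,236), (680,235) and (713,228). Now I'll put the scraper back.

Emit:
move_arm:
  rows:
    - [-0.44, -3.36, 0, 0, 0, 0, -1]
    - [-0.44, -3.36, 0, 0, 0, 0, -1]
    - [-0.44, -3.36, 0, 0, 0, 0, -1]
    - [-0.44, -3.36, 0, 0, 0, 0, -1]
    - [-0.44, -3.36, 0, 0, 0, 0, -1]
    - [-0.44, -3.36, 0, 0, 0, 0, -1]
    - [-0.44, -3.36, 0, 0, 0, 0, -1]
    - [-0.44, -3.36, 0, 0, 0, 0, -1]
    - [-0.44, -3.36, 0, 0, 0, 0, -1]
    - [0, 0, 3, 0, 0, 0, -1]
    - [0, 0, 3, 0, 0, 0, -1]
    - [0, 0, 3, 0, 0, 0, -1]
    - [0, 0, 2, 0, 0, 0, -1]
    - [0, 0, 1.2, 0, 0, 0, -1]
    - [0, 0, 0.6, 0, 0, 0, -1]
    - [0, 0, 0.3, 0, 0, 0, -1]
    - [0, 0, 0.2, 0, 0, 0, -1]
    - [0, 0, 0, 0, 0, 0, -1]

```text
time: 9.98
tool_pos: [0.4525, 0.294, 0.0528]
tool_rot: [-0.0, 0.996, 0.093, 0.001]
contact_force: [-0.4, 0.2, -1.8]
gripper_width: 0.291
grasp_force: 60.3
```

Emit:
move_arm:
  rows:
    - [0, 0, 0.1, 0, 0, 0, -1]
    - [0, 0, 0.1, 0, 0, 0, -1]
    - [0, 0, 0, 0, 0, 0, -1]

```text
time: 10.23
tool_pos: [0.4527, 0.2944, 0.0518]
tool_rot: [-0.0, 0.996, 0.093, 0.001]
contact_force: [-1.1, -1.5, 4.7]
gripper_width: 0.295
grasp_force: 60.9
```

Emit:
move_arm:
  rows:
    - [0, 0, 0, 0, 0, 0, 1]
    - [0, 0, 0, 0, 0, 0, 1]
    - [0, 0, 0, 0, 0, 0, 1]
    - [0, 0, 0, 0, 0, 0, 1]
    - [0, 0, 0, 0, 0, 0, 1]
    - [0, 0, 0, 0, 0, 0, 1]
    - [0, 0, 0, 0, 0, 0, 1]
    - [0, 0, -2, 0, 0, 0, 1]
    - [0, 0, -3, 0, 0, 0, 1]
    - [0, 0, -3.5, 0, 0, 0, 1]
    - [0, 0, -3.5, 0, 0, 0, 1]
    - [0, 0, -3.5, 0, 0, 0, 1]
    - [0, 0, -3, 0, 0, 0, 1]

```text
time: 11.32
tool_pos: [0.4517, 0.294, 0.2375]
tool_rot: [-0.0, 0.996, 0.093, 0.001]
contact_force: [0.4, -0.4, 0.0]
gripper_width: 0.997
grasp_force: 0.0
```

Emit:
move_arm:
  rows:
    - [-0.85, 3.79, 0, 0, 0, 0, 1]
    - [-0.85, 3.79, 0, 0, 0, 0, 1]
    - [-0.85, 3.79, 0, 0, 0, 0, 1]
    - [-0.85, 3.79, 0, 0, 0, 0, 1]
    - [-0.85, 3.79, 0, 0, 0, 0, 1]
    - [-0.85, 3.79, 0, 0, 0, 0, 1]
    - [-0.85, 3.79, 0, 0, 0, 0, 1]
    - [-0.85, 3.79, 0, 0, 0, 0, 1]
    - [-0.85, 3.79, 0, 0, 0, 0, 1]
    - [-0.85, 3.79, 0, 0, 0, 0, 1]
    - [-0.85, 3.79, 0, 0, 0, 0, 1]
    - [-0.85, 3.79, 0, 0, 0, 0, 1]
    - [-0.85, 3.79, 0, 0, 0, 0, 1]
    - [-0.85, 3.79, 0, 0, 0, 0, 1]
    - [0, 0, 0, 0, 0, 0, 1]

```text
time: 12.57
tool_pos: [0.4324, -0.2551, 0.2348]
tool_rot: [0.001, 0.996, 0.09, -0.0]
contact_force: [-0.6, -0.1, -0.7]
gripper_width: 1.0
grasp_force: 0.0
```

Emit:
move_arm:
  rows:
    - [0, 0, 0, 0, 0, -6.76, 1]
    - [0, 0, 0, 0, 0, -6.76, 1]
    - [0, 0, 0, 0, 0, -6.76, 1]
    - [0, 0, 0, 0, 0, -6.76, 1]
    - [0, 0, 0, 0, 0, -6.76, 1]
    - [0, 0, 0, 0, 0, -6.76, 1]
    - [0, 0, 0, 0, 0, -6.76, 1]
    - [0, 0, 0, 0, 0, -6.76, 1]
    - [0, 0, 0, 0, 0, -6.76, 1]
    - [0, 0, 0, 0, 0, -6.76, 1]
    - [0, 0, 0, 0, 0, -6.76, 1]
    - [0, 0, 0, 0, 0, 0, 1]
    - [0, 0, 0, 0, 0, 0, 1]

```text
time: 13.65
tool_pos: [0.4333, -0.2494, 0.2347]
tool_rot: [-0.0, 0.738, 0.675, 0.0]
contact_force: [0.6, 0.0, 0.2]
gripper_width: 1.003
grasp_force: 0.0
```

```bash
python3 - <<'E'
from plant import manip
import cv2,pickle,numpy as np
f=manip.grab_frame("wrist"); g=manip.grab_frame("scene"); s=manip.state(); pickle.dump((f,g,s),open("f4.pkl","wb"))
a=cv2.resize(f["img"],(800,600)); a[420:,600:]=0; b=cv2.resize(g["img"][260:350,150:250],(200,180)); a[420:,600:]=b
cv2.imwrite("pics/w4.png",a)
print(s["tool_pos"],s["tool_rot"],s["joint_pos"],s["contact_force"],2*np.arctan2(s["tool_rot"][2],s["tool_rot"][1]))
E
```

```text
[ 0.4332849  -0.24948148  0.23471564] [-4.19694501e-05  7.37538377e-01  6.75305221e-01  1.01657672e-05] [-6.71403068e-01 -2.43252353e-01  1.91492060e+00  3.34564974e-05
  1.47000410e+00 -5.83367033e-01] [ 0.14904754 -0.44409509 -0.75488897] 1.482756923294825
```

View pics/w4.png

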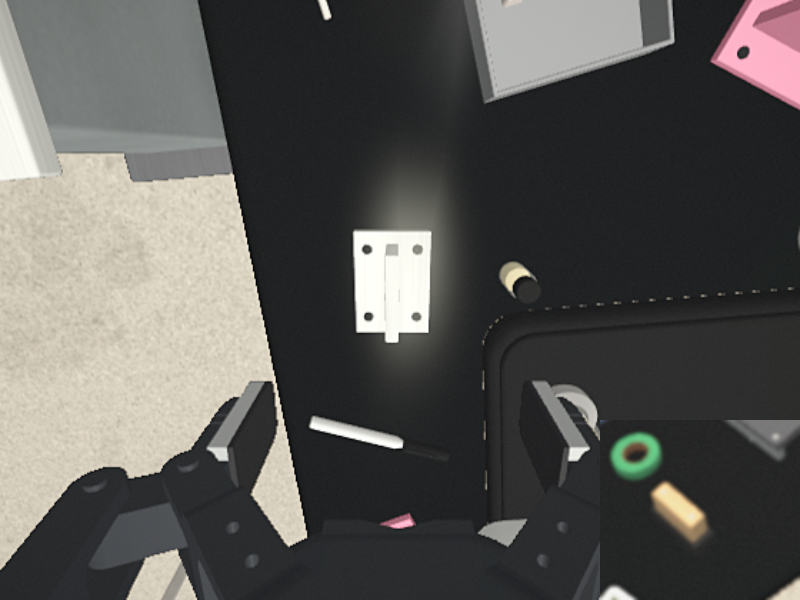

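The wrist view shows the bracket plate corners at (354,231), (430,231), (428,332) and (356,332). A vial at (520,280) is clear of the fingers. The inset shows the scraper standing on the bench.

```bash
python3 - <<'E'
from h import *
f,g,s=pickle.load(open("f4.pkl","rb")); k=lambda P:[((x+.5)*.7-.5,(y+.5)*.7-.5) for x,y in P]
b=.032;L=[(-b,.045,.008),(b,.045,.008),(b,-.045,.008),(-b,-.045,.008),(-.005,-.035,.051),(.005,-.035,.051)]
q,r=fit([(f,L,k([(354,231),(430.5,231),(428.5,332),(356.5,332),(386,342),(398,342)]))],[.428,-.275,-.085]);print(q,r.tolist())
y=1.4828;d=q[:2]-s["tool_pos"][:2];print(d@[np.cos(y),np.sin(y)],d@[np.sin(y),-np.cos(y)])
E
```

```text
[ 0.42574178 -0.27119421 -0.08902334] [[-0.5, 0.1], [0.5, 0.1], [0.0, -0.0], [0.1, -0.1], [-0.3, -0.0], [0.2, -0.0]]
-0.022291631074035603 -0.005605766778665811
```

Emit:
move_arm:
  rows:
    - [-2.35, -0.55, 0, 0, 0, 0, 1]
    - [0, 0, 3.5, 0, 0, 0, 1]
    - [0, 0, 3.5, 0, 0, 0, 1]
    - [0, 0, 3.5, 0, 0, 0, 1]
    - [0, 0, 3.5, 0, 0, 0, 1]
    - [0, 0, 3, 0, 0, 0, 1]
    - [0, 0, 2, 0, 0, 0, 1]
    - [0, 0, 1, 0, 0, 0, 1]
    - [0, 0, 0, 0, 0, 0, 1]
    - [0, 0, 0, 0, 0, 0, -1]
    - [0, 0, 0, 0, 0, 0, -1]
    - [0, 0, 0, 0, 0, 0, -1]
    - [0, 0, 0, 0, 0, 0, -1]
    - [0, 0, 0, 0, 0, 0, -1]
    - [0, 0, 0, 0, 0, 0, -1]
    - [0, 0, 0, 0, 0, 0, -1]
    - [0, 0, 0, 0, 0, 0, -1]
    - [0, 0, 0, 0, 0, 0, -1]
    - [0, 0, 0, 0, 0, 0, -1]
    - [0, 0, 0, 0, 0, 0, -1]

```text
time: 15.42
tool_pos: [0.4263, -0.273, 0.0356]
tool_rot: [0.001, 0.737, 0.676, 0.0]
contact_force: [-0.5, 0.3, 5.6]
gripper_width: 0.108
grasp_force: 59.5
```

Emit:
move_arm:
  rows:
    - [0, 0, 0, 0, 0, 0, -1]
    - [0, 0, 0, 0, 0, 0, -1]
    - [0, 0, 0, 0, 0, 0, -1]

```text
time: 15.67
tool_pos: [0.4263, -0.273, 0.0356]
tool_rot: [0.001, 0.737, 0.676, 0.0]
contact_force: [-1.1, -0.8, 5.4]
gripper_width: 0.105
grasp_force: 59.5
```

Emit:
move_arm:
  rows:
    - [0, 0, -1, 0, 0, 0, -1]
    - [0, 0, -2.8, 0, 0, 0, -1]
    - [0, 0, -2.8, 0, 0, 0, -1]
    - [0, 0, -2.8, 0, 0, 0, -1]
    - [0, 0, -2.8, 0, 0, 0, -1]
    - [0, 0, -2.8, 0, 0, 0, -1]
    - [3.59, 0.92, 0, 0, 0, 0, -1]
    - [3.59, 0.92, 0, 0, 0, 0, -1]
    - [3.59, 0.92, 0, 0, 0, 0, -1]
    - [3.59, 0.92, 0, 0, 0, 0, -1]
    - [3.59, 0.92, 0, 0, 0, 0, -1]
    - [3.59, 0.92, 0, 0, 0, 0, -1]
    - [3.59, 0.92, 0, 0, 0, 0, -1]
    - [3.59, 0.92, 0, 0, 0, 0, -1]
    - [3.59, 0.92, 0, 0, 0, 0, -1]
    - [0, 0, 0, 0, 0, -5.27, -1]
    - [0, 0, 0, 0, 0, -5.27, -1]
    - [0, 0, 0, 0, 0, -5.27, -1]
    - [0, 0, 0, 0, 0, 0, -1]
    - [0, 0, 0, 0, 0, 0, -1]

```text
time: 17.33
tool_pos: [0.5354, 0.0424, 0.1842]
tool_rot: [-0.001, 0.638, 0.77, -0.0]
contact_force: [0.6, 1.0, -0.9]
gripper_width: 0.108
grasp_force: 58.8
```

```bash
python3 - <<'E'
from plant import manip
import cv2,pickle,numpy as np
f=manip.grab_frame("wrist"); g=manip.grab_frame("side"); s=manip.state(); pickle.dump((f,g,s),open("f5.pkl","wb"))
cv2.imwrite("pics/w5.png",cv2.resize(f["img"],(800,600),interpolation=cv2.INTER_CUBIC))
print(s["tool_pos"],s["tool_rot"],s["gripper_width"],s["contact_force"],2*np.arctan2(s["tool_rot"][2],s["tool_rot"][1]))
E
```

```text
[0.53562773 0.04211551 0.18446866] [-3.02158815e-04  6.37623182e-01  7.70348326e-01 -2.09215696e-04] 0.1112571917526474 [ 0.15304838 -0.12118147 -0.87251741] 1.7587746812515574
```

View pics/w5.png

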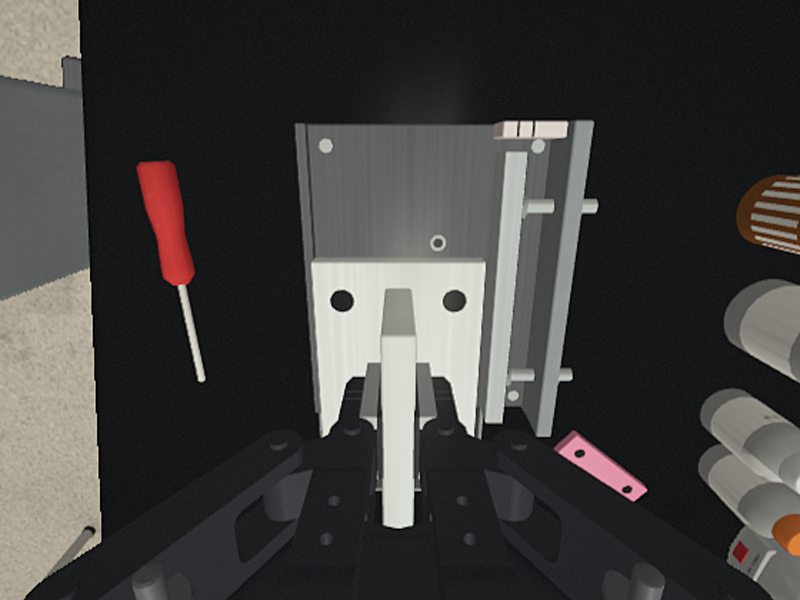

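The bracket is held square, with its far edge (313,262) to (485,261) parallel to the bed's end (300,125) to (497,124). The bar is at the right, its top front edge running (505,152) to (486,422).

```bash
python3 - <<'E'
from h import *
f,g,s=pickle.load(open("f5.pkl","rb")); k=lambda P:[((x+.5)*.7-.5,(y+.5)*.7-.5) for x,y in P]
j,r=fit([(f,[(.055,.085,.067),(.055,-.085,.067),(.067,.085,.067),(.067,-.085,.067),(-.061,.1,.048)],k([(505,152),(486,422),(526,152),(504,423),(296,124)]))],[.54,.04,.19]);print("jig",j,r.tolist())
P=[ray(f,p,.157) for p in k([(313,261.5),(485,260.5)])]; print(np.arctan2(*(P[1]-P[0])[::-1]),np.linalg.norm(P[1]-P[0]))
for q in(j,[.5375,.042,.188]):
    c,n=np.cos(q[2]),np.sin(q[2]);R=np.array([[c,n],[-n,c]]); print([R@(v-q[:2]) for v in(*P,s["tool_pos"][:2])])
E
```

```text
jig [0.53756037 0.04213354 0.1922366 ] [[0.2, -0.3], [-0.2, 0.8], [1.3, -0.4], [-0.1, 0.1], [-1.4, 0.3]]
0.19438180230469468 0.062438226136809064
[array([-0.03323966,  0.04741122]), array([0.02919842, 0.04754517]), array([-0.00190048,  0.00035154])]
[array([-0.03335596,  0.04738988]), array([0.02908099, 0.04778835]), array([-0.00181769,  0.00046339])]
```

Emit:
move_arm:
  rows:
    - [0, 0, 3, 0, 0, 0, -1]
    - [0, 0, 3, 0, 0, 0, -1]
    - [0, 0, 2.5, 0, 0, 0, -1]
    - [0, 0, 1.5, 0, 0, 0, -1]
    - [0, 0, 0.6, 0, 0, 0, -1]
    - [0, 0, 0, 0, 0, 0, -1]
    - [0, 0, 0, 0, 0, 0, -1]
    - [0, 0, 0, 0, 0, 0, -1]

```text
time: 18.1
tool_pos: [0.5369, 0.0421, 0.08]
tool_rot: [0.001, 0.637, 0.771, 0.001]
contact_force: [-0.6, -0.8, -1.0]
gripper_width: 0.104
grasp_force: 58.8
```

Emit:
move_arm:
  rows:
    - [0, 0, 0.1, 0, 0, 0, -1]
    - [0, 0, 0, 0, 0, 0, -1]
    - [0, 0, 0, 0, 0, 0, -1]

```text
time: 18.35
tool_pos: [0.5363, 0.0422, 0.0783]
tool_rot: [0.0, 0.637, 0.771, 0.0]
contact_force: [0.2, 0.3, -1.7]
gripper_width: 0.106
grasp_force: 58.8
```

Emit:
move_arm:
  rows:
    - [0, 0, 0.15, 0, 0, 0, -1]
    - [0, 0, 0, 0, 0, 0, -1]
    - [0, 0, 0, 0, 0, 0, -1]
    - [0, 0, 0, 0, 0, 0, -1]

```text
time: 18.68
tool_pos: [0.5359, 0.0423, 0.0762]
tool_rot: [-0.0, 0.637, 0.771, -0.0]
contact_force: [-0.6, -0.3, -0.8]
gripper_width: 0.107
grasp_force: 58.8
```

Emit:
move_arm:
  rows:
    - [0, 0, 0.1, 0, 0, 0, -1]
    - [0, 0, 0, 0, 0, 0, -1]
    - [0, 0, 0, 0, 0, 0, -1]
    - [0, 0, 0, 0, 0, 0, -1]

```text
time: 19.02
tool_pos: [0.5363, 0.0423, 0.0756]
tool_rot: [0.0, 0.637, 0.771, 0.0]
contact_force: [-0.5, 1.0, 1.0]
gripper_width: 0.109
grasp_force: 59.2
```

Emit:
move_arm:
  rows:
    - [0, 0.3, 0, 0, 0, 0, -1]
    - [0, 0.4, 0, 0, 0, 0, -1]
    - [0, 0.4, 0, 0, 0, 0, -1]
    - [0, 0.4, 0, 0, 0, 0, -1]
    - [0, 0.3, 0, 0, 0, 0, -1]
    - [0, 0.2, 0, 0, 0, 0, -1]
    - [0, 0, 0, 0, 0, 0, -1]
    - [0, 0, 0, 0, 0, 0, -1]
    - [0, 0, 0, 0, 0, 0, -1]

```text
time: 19.77
tool_pos: [0.5565, 0.046, 0.0756]
tool_rot: [0.001, 0.637, 0.771, 0.001]
contact_force: [0.5, -0.3, 3.6]
gripper_width: 0.109
grasp_force: 59.5
```

Emit:
move_arm:
  rows:
    - [0, 0.15, 0, 0, 0, 0, -1]
    - [0, 0.15, 0, 0, 0, 0, -1]
    - [0, 0.15, 0, 0, 0, 0, -1]
    - [0, 0.15, 0, 0, 0, 0, -1]
    - [0, 0, 0, 0, 0, 0, -1]
    - [0, 0, 0, 0, 0, 0, -1]
    - [0, 0, 0, 0, 0, 0, -1]

```text
time: 20.35
tool_pos: [0.561, 0.047, 0.0756]
tool_rot: [-0.001, 0.637, 0.771, -0.001]
contact_force: [-6.8, -0.7, 7.7]
gripper_width: 0.11
grasp_force: 60.3
```

Emit:
move_arm:
  rows:
    - [0, 0, -0.1, 0, 0, 0, -1]
    - [0, 0, 0, 0, 0, 0, -1]
    - [0, 0, 0, 0, 0, 0, -1]
    - [0, 0, 0, 0, 0, 0, -1]

```text
time: 20.68
tool_pos: [0.5611, 0.0472, 0.0757]
tool_rot: [-0.0, 0.637, 0.771, -0.0]
contact_force: [-1.4, -0.5, -0.3]
gripper_width: 0.107
grasp_force: 59.0
```

Emit:
move_arm:
  rows:
    - [0, 0.2, 0, 0, 0, 0, -1]
    - [0, 0.1, 0, 0, 0, 0, -1]
    - [0, 0, 0, 0, 0, 0, -1]
    - [0, 0, 0, 0, 0, 0, -1]
    - [0, 0, 0, 0, 0, 0, -1]

```text
time: 21.1
tool_pos: [0.564, 0.0477, 0.0757]
tool_rot: [-0.001, 0.637, 0.771, -0.0]
contact_force: [-3.4, -0.8, -0.3]
gripper_width: 0.106
grasp_force: 58.9
```

Emit:
move_arm:
  rows:
    - [0, 0.2, 0, 0, 0, 0, -1]
    - [0, 0.2, 0, 0, 0, 0, -1]
    - [0, 0.1, 0, 0, 0, 0, -1]
    - [0, 0, 0, 0, 0, 0, -1]
    - [0, 0, 0, 0, 0, 0, -1]
    - [0, 0, 0, 0, 0, 0, -1]

```text
time: 21.6
tool_pos: [0.5682, 0.0485, 0.0758]
tool_rot: [-0.001, 0.637, 0.771, -0.001]
contact_force: [-6.5, -2.1, 1.0]
gripper_width: 0.111
grasp_force: 59.3
```

```bash
python3 - <<'E'
from plant import manip
import cv2,pickle,numpy as np
F=[]
for i in range(8):
    f=manip.grab_frame("wrist"); s=manip.state(); F.append(s["contact_force"])
pickle.dump((f,s),open("f6.pkl","wb"))
cv2.imwrite("pics/w6.png",cv2.resize(f["img"][60:320,180:440],(600,600),interpolation=cv2.INTER_CUBIC))
F=np.array(F);print(F.mean(0),F.std(0),s["tool_pos"],s["tool_rot"],2*np.arctan2(s["tool_rot"][2],s["tool_rot"][1]))
E
```

```text
[-6.49102347 -1.79182573  1.58542745] [0.51009559 0.59765734 0.33274482] [0.56818903 0.04853927 0.07573266] [-0.00116888  0.63677108  0.77105109 -0.001203  ] 1.7609837123608358
```

View pics/w6.png

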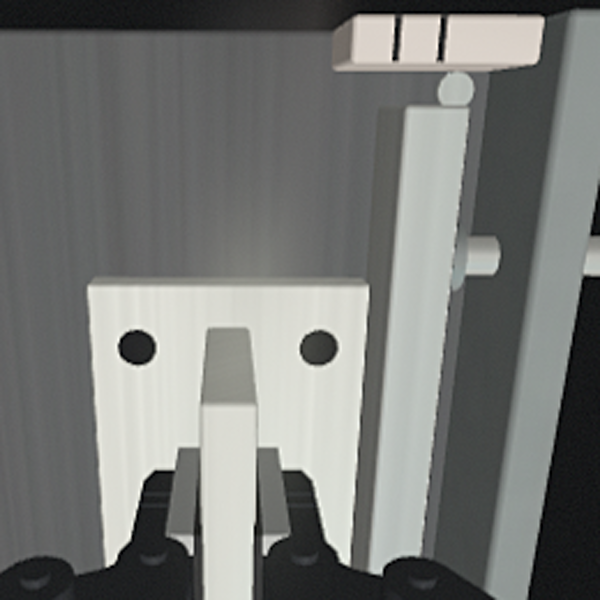

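The enlarged crop shows the bar's front edge meeting the scale at about x=413, between the lines at 397 (6 mm) and 443 (14 mm). That is about 8.8 mm of travel, or 7 N. The bracket is flush, and I'll push about 1 mm more.

Emit:
move_arm:
  rows:
    - [0, 0.12, 0, 0, 0, 0, -1]
    - [0, 0, 0, 0, 0, 0, -1]
    - [0, 0, 0, 0, 0, 0, -1]
    - [0, 0, 0, 0, 0, 0, -1]
    - [0, 0, 0, 0, 0, 0, -1]
    - [0, 0, 0, 0, 0, 0, -1]
    - [0, 0, 0, 0, 0, 0, -1]
    - [0, 0, 0, 0, 0, 0, -1]
    - [0, 0, 0, 0, 0, 0, -1]
    - [0, 0, 0, 0, 0, 0, -1]
    - [0, 0, 0, 0, 0, 0, -1]
    - [0, 0, 0, 0, 0, 0, -1]
    - [0, 0, 0, 0, 0, 0, -1]
    - [0, 0, 0, 0, 0, 0, -1]
    - [0, 0, 0, 0, 0, 0, -1]
    - [0, 0, 0, 0, 0, 0, -1]
    - [0, 0, 0, 0, 0, 0, -1]
    - [0, 0, 0, 0, 0, 0, -1]

```text
time: 23.5
tool_pos: [0.5691, 0.0487, 0.0758]
tool_rot: [-0.001, 0.637, 0.771, -0.002]
contact_force: [-6.6, -1.0, 3.0]
gripper_width: 0.107
grasp_force: 59.5
```

```bash
python3 - <<'E'
from plant import manip
import numpy as np
F=[]
for i in range(8):
    manip.grab_frame("wrist"); s=manip.state(); F.append(s["contact_force"])
F=np.mean(F,0);print(F,F[0]*.982+F[1]*.187,s["tool_pos"],s["tool_rot"],s["grasp_force"],s["time"])
E
```

```text
[-7.92515653 -1.85228536  2.5343883 ] -8.128881075340066 [0.56909803 0.0487283  0.07580391] [-0.00144432  0.63675844  0.7710605  -0.00152155] 59.526867270469666 23.9
```

```bash
python3 -c "
from plant import manip
print(manip.job_done())"
```

```text
the job is handed in; nothing more can be done
None
```

I handed the job in at about 24 s: the three offcuts are in the tray, the scraper is back on the bench, and the bracket is held square at the bar's middle at about 8 N (roughly 10 mm of travel); the judge's result was not shown.

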